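# Stand the stain bottles in their holders

## Task

Before spraying, stand each of the four black-capped amber bottles upright in the aluminium holder that matches it in shape and size: round in round, square in square, small in small, large in large, each sitting flat on its holder's floor inside the rim. Set them down gently without dropping or tipping any, and leave the metal wax tin and the roll of masking tape where they are.

Things in the scene. Friction and masses are not known exactly. Their poses are not given: they have to be found in the camera images.
- round_small: The small round bottle: loose amber glass, body upright cylinder 38 mm in diameter, glass 42 mm tall, then a round black screw cap 22 mm in diameter; 58 mm tall over all, about 80 g. It stands upright on the table. Origin: centre of its underside; z up.
- round_large: The large round bottle: loose amber glass, body upright cylinder 58 mm in diameter, glass 56 mm tall, then a round black screw cap 32 mm in diameter; 76 mm tall over all, about 200 g. It stands upright on the table. Origin: centre of its underside; z up.
- square_small: The small square bottle: loose amber glass, body square in plan, 38 x 38 mm, flat faces square to its x and y axes, glass 42 mm tall, then a round black screw cap 22 mm in diameter; 58 mm tall over all, about 80 g. It stands upright on the table. Origin: centre of its underside; z up.
- square_large: The large square bottle: loose amber glass, body square in plan, 58 x 58 mm, flat faces square to its x and y axes, glass 56 mm tall, then a round black screw cap 32 mm in diameter; 76 mm tall over all, about 200 g. It stands upright on the table. Origin: centre of its underside; z up.
- holder_round_small: Holder for the small round bottle: low heavy aluminium dish fixed to the table, round, inside 54 mm and outside 66 mm in diameter, wall 6 mm thick; its inner floor is 6 mm and its rim 12 mm above the table. Origin: centre of its underside on the table; z up.
- holder_round_large: Holder for the large round bottle: low heavy aluminium dish fixed to the table, round, inside 74 mm and outside 86 mm in diameter, wall 6 mm thick; its inner floor is 6 mm and its rim 12 mm above the table. Origin: centre of its underside on the table; z up.
- holder_square_small: Holder for the small square bottle: low heavy aluminium dish fixed to the table, square, inside 54 x 54 mm and outside 66 x 66 mm, walls square to its x and y axes, wall 6 mm thick; its inner floor is 6 mm and its rim 12 mm above the table. Origin: centre of its underside on the table; z up.
- holder_square_large: Holder for the large square bottle: low heavy aluminium dish fixed to the table, square, inside 74 x 74 mm and outside 86 x 86 mm, walls square to its x and y axes, wall 6 mm thick; its inner floor is 6 mm and its rim 12 mm above the table. Origin: centre of its underside on the table; z up.
- wax_tin: Bystander: low round bare-metal wax tin, 58 mm in diameter, 30 mm tall, loose on the table, at least 95 mm from the centre of any bottle or holder. Origin: centre of its underside. Also on the table, similarly clear of them: a cork sanding block 22 mm tall and a flat steel plate 5 mm thick.
- tape_roll: Bystander: off-white roll of masking tape lying flat, 68 mm in outer and 48 mm in inner diameter, 22 mm tall, loose on the table, at least 95 mm from the centre of any bottle or holder. Origin: centre of its underside.
Not all that is in view belongs to the job. What is shaped like the holder_round_small but blue, purple or red is not meant.

How it is judged:
By the outcome, as a careful person would: the job done as asked, in the order asked, and still so for the second after the job is handed in, with the robot touching nothing.
It also fails if it takes over 122 s, if anything falls off the work surface, if the arm or the gripper's body presses on something with over 40 N, if the wrist force passes 120 N, or if a joint passes its speed limit or range.

## Robot

A 7-joint arm with a two-finger parallel gripper is mounted at the origin on the work surface. World frame = base frame: x ahead of the robot, y to its left, z up, the work surface at z = 0. Lengths are in mm, angles in rad, forces in N, time in s.
With the tool pointing down it reaches from about 400 to 875 mm from the base axis. Payload 19.3 kg.
Tool frame: the origin (TCP) lies where the fingers leave the gripper's body, on its centre line; the fingertips stand 73 mm ahead of it and the grasp point (between the pads) lies 54 mm ahead of it; z points along the fingers, y is the line along which they close (so a half turn about z gives the same grasp; the last joint's range is limited). The gripper opens to 85 mm and grips with 20 to 120 N. Pads are 22 mm wide; open, the fingers measure 114 mm over their backs; the gripper's body (76 mm by 85 mm) begins 54 mm behind the grasp point. The pads swing forward as they close: fully open they stand 13 mm farther back than shut.
Start: joints at [1.226, 0.521, -0.036, 1.599, 0.021, 1.021, -0.113], TCP at [169.569, -601.551, 303.891] pointing down, gripper open.
Joint ranges: [-2.91, 2.91], [-0.3, 2.13], [-1.5, 1.42], [0.17, 2.43], [-1.26, 4.41], [0.16, 1.93], [-2.52, 2.52]. Speed limits (rad/s): [1.89, 1.89, 2.39, 2.39, 3.01, 3.01, 3.01].

## Interface

Orientations are given as a unit quaternion [w, x, y, z].
In Python, from bench import bot, optics, look_for, cut_out, place_of gives the robot as it stands.
- The arm moves only by the shell command python3 -m inch 'ROWS' [FORCE]. ROWS is text: rows parted by semicolons, each of 7 numbers parted by spaces: the shift along the tool's x, y, z in cm, then the turn, a rotation vector about the tool's x, y, z in rad, then the finger opening in cm, from 0 to 8.54. A call has 1 to 12 rows; each row is the pose to reach, as a shift and turn from the pose commanded when the call began, along the tool's axes at that moment; what a row does not reach only later rows make up. A row lasts 1/8 s, in which the tool goes at most 62.5 mm and 10.7 degrees, less where a joint would pass 70% of its speed; a pose out of reach is approached as far as the arm can. A call with a gripper value outside its range is refused whole. The fingers move at their own pace and stop on an object; FORCE is the grip in N (left out, the last holds). Time passes only in rows, so rows that repeat a pose let the fingers close. It gives the time, the measured TCP pose, the force, the opening and the grip force at its end, in the units of the state.
- bot.state(): the state, without advancing time (a new reading comes with each control period).
- optics.grab_frame(name): name is "scene" or "top" or "wrist"; returns a dict with "pixels" (384x512x3 uint8, red, green, blue), "vfov" (degrees; the focal length in pixels is half the picture's height over the tangent of half this angle, whatever the lens; pixels are square), "cx", "cy" (the principal point, pixels), "k1" (the pictures are not rectified: a ray, as slopes to the right and down, at radius r is drawn at 1 + k1 r^2 times it, then the intrinsics apply), "R" (3x3) and "t" (3): a world point X has camera coordinates R X + t; the wrist camera has in their place "tool_from_camera" (4x4, takes a point from camera to tool coordinates, whose origin is the TCP and whose axes are the flange's). Camera axes: x right, y down, z forward; pixel columns grow to the right and rows downward; lengths in mm; the calibration is good to about 2 mm. A picture is of the moment at which its call begins: read the wrist's pose just before it. There is no depth.
- bot.job_done(): hands the job in; it is judged then, once.
Trained networks look in the newest picture that a camera, given by its name, has taken for a name from the list of things; names that differ only in an ending like _2 or _b are one class to them, and where a whole thing is asked for, a point or a joint stands for the part that bears it (a point fixed in the world has none). Each returns a list of dicts, best first, with "confidence" (0 to 1); they miss things now and then, are a little off and sometimes report something else, mostly with a low value. They report only what shows in the picture. A call takes as long as a camera call. They do not tell look-alikes from the thing itself.
- look_for(camera, thing): "extent" ([left, top, right, bottom] in pixels, round what is visible of it).
- cut_out(camera, thing): "pixels" (384x512 bool, what is visible of it) and "extent" ([left, top, right, bottom] in pixels, round what is visible of it).
- place_of(camera, thing): "uv" ([column, row] in pixels: a listed point, or the origin of a listed thing).
The state is a dict: "clock": time; "qpos": joint angles; "joint_vel": joint speeds; "joint_torque": joint torques, N m; "ee_pos": TCP position; "orientation": TCP orientation; "ft_force": force on the tool from outside, world axes, zero at the start; "wrist_torque": the same for the moment, N m; "finger_gap": finger opening in mm; "grip_force": force on a finger pad.
Only numpy, scipy, OpenCV 4.12 (cv2) and the standard library are available. Lean on these libraries where they do the work, as an engineer would, in place of code of your own. Each camera call takes 0.05 s, during which the arm holds its last target. There are 200 camera calls.

## Working session

There is one attempt and no reset: what is moved stays moved. The work goes in short steps, Python scripts to look and compute and a shell command to move; the robot and the scene stay as the last step left them, time stands still between calls to the robot, and variables do not carry over. Pictures are saved under pics/ and viewed, at most 14 in all, crops included, and the job is handed in when it is done.

```bash
ls; mkdir -p pics
python3 - <<'E'
from bench import bot,optics,look_for,cut_out,place_of
import cv2
s=bot.state();print({k:s[k] for k in('clock','ee_pos','orientation','finger_gap','qpos')})
for n in('scene','top'):
    f=optics.grab_frame(n);cv2.imwrite(f'pics/{n}0.png',f['pixels'][:,:,::-1])
    print(n,{k:f[k] for k in f if k!='pixels'})
    for t in 'round_small round_large square_small square_large holder_round_small holder_round_large holder_square_small holder_square_large wax_tin tape_roll'.split():
        print(t,[( [round(float(x)) for x in d['uv']],round(float(d['confidence']),2)) for d in place_of(n,t)][:5],[( [round(float(x)) for x in d['extent']],round(float(d['confidence']),2)) for d in look_for(n,t)][:5])
E
```

```text
pics
{'clock': 0.0, 'ee_pos': array([ 169.52490706, -601.31903176,  303.344665  ]), 'orientation': array([-5.33332049e-04,  9.90574944e-01,  1.36970736e-01, -1.13311790e-04]), 'finger_gap': 85.43910563454035, 'qpos': array([ 1.22575343,  0.52199964, -0.0363206 ,  1.59998022,  0.0211978 ,
        1.02108816, -0.11281998])}
scene {'vfov': 49.68453152252813, 'cx': 266.61344931886816, 'cy': 193.616544381116, 'k1': 0.008056426651650173, 'R': array([[ 0.09017404,  0.99588572,  0.00895975],
       [ 0.6719045 , -0.05419317, -0.73865245],
       [-0.73512787,  0.07262737, -0.67402691]]), 't': array([ -46.11793498, -346.58982803, 1449.98412979])}
round_small [([176, 172], 0.58), ([390, 157], 0.35)] [([168, 153, 181, 175], 0.56)]
round_large [([267, 182], 0.71)] [([257, 157, 284, 191], 0.96)]
square_small [([344, 164], 0.64), ([277, 229], 0.37), ([181, 235], 0.33)] [([335, 147, 351, 171], 0.55)]
square_large [([280, 228], 0.96)] [([262, 204, 296, 242], 0.87)]
holder_round_small [([354, 220], 0.96), ([408, 225], 0.86), ([376, 186], 0.62)] [([373, 238, 404, 263], 0.89), ([345, 205, 371, 229], 0.
[... 994 characters left out ...]
mall [([177, 249], 0.84)] [([166, 240, 188, 259], 0.66)]
square_large [([262, 169], 0.88)] [([248, 150, 276, 182], 0.83)]
holder_round_small [([183, 177], 0.93), ([171, 138], 0.84), ([142, 167], 0.71)] [([131, 154, 156, 177], 0.85), ([174, 162, 197, 189], 0.72), ([141, 200, 167, 227], 0.69), ([157, 127, 184, 144], 0.66), ([244, 224, 269, 249], 0.42)]
holder_round_large [([413, 220], 0.71), ([110, 207], 0.2)] [([398, 200, 431, 232], 0.74)]
holder_square_small [([356, 263], 0.72), ([339, 176], 0.64)] [([324, 162, 357, 190], 0.56)]
holder_square_large [([410, 218], 0.54)] []
wax_tin [([213, 217], 0.72)] [([201, 204, 224, 228], 0.75)]
tape_roll [([118, 268], 0.85)] [([100, 252, 134, 280], 0.85)]
```

Run:
```python
import cv2
im=cv2.imread('pics/top0.png');cv2.imwrite('pics/top1.png',cv2.resize(im[110:310,60:460],None,fx=2,fy=2,interpolation=cv2.INTER_CUBIC))
im=cv2.imread('pics/scene0.png');cv2.imwrite('pics/scene1.png',cv2.resize(im[110:290,60:460],None,fx=2,fy=2,interpolation=cv2.INTER_CUBIC))
```

```text
(no output)
```

View pics/top1.png

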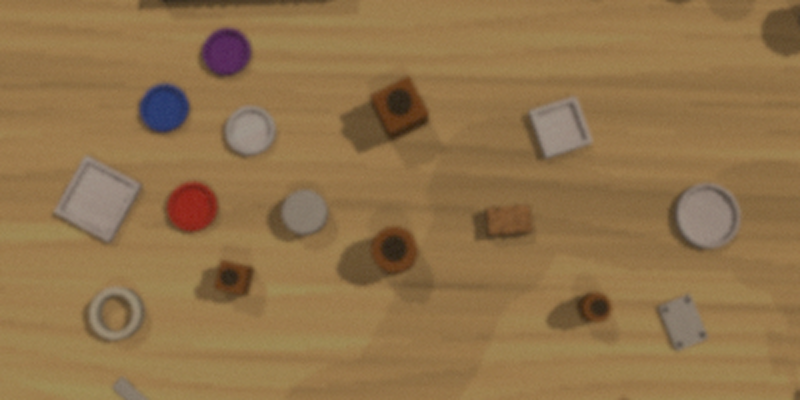

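View pics/scene1.png

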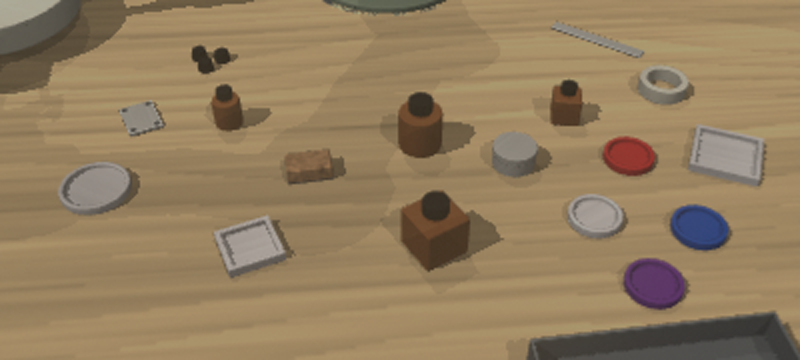

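The top crop (offset 60,110, scaled x2) shows these bottles and holders, in original pixels:
- **Bottles:** square_small (176,249), square_large (260,163), round_large (257,234), round_small (358,263).
- **Aluminium holders:** square_large (109,210), square_small (340,174), round_large (413,218).

There are four candidates for holder_round_small: purple (173,136), blue (142,164), red (156,213) and bare aluminium (185,175). The aluminium one at (185,175) fits the description. The flat grey disc at (212,216) is the tall wax tin. The enlarged crops confirm both.

```bash
cat > h.py <<'E'
import numpy as np,cv2,json
from scipy.optimize import minimize
from scipy.spatial.transform import Rotation as Ro
from bench import bot,optics,look_for,cut_out,place_of
def cam(f):
    F=192/np.tan(np.radians(f['vfov'])/2)
    return np.array([[F,0,f['cx']],[0,F,f['cy']],[0,0,1.]]),np.array([f['k1'],0,0,0.])
def rt(f,s=None):
    if 'R' in f:return np.array(f['R']),np.array(f['t'])
    T=np.array(f['tool_from_camera']);q=s['orientation'];R=Ro.from_quat(np.r_[q[1:],q[0]]).as_matrix()
    A=R@T[:3,:3];p=R@T[:3,3]+s['ee_pos'];return A.T,-A.T@p
def proj(f,P,s=None):
    K,d=cam(f);R,t=rt(f,s);return cv2.projectPoints(np.float64(P),cv2.Rodrigues(R)[0],t,K,d)[0][:,0]
def back(f,uv,z,s=None):
    K,d=cam(f);R,t=rt(f,s);u=cv2.undistortPoints(np.float64([[uv]]),K,d)[0,0]
    r=R.T@np.r_[u,1];c=-R.T@t;return c+r*(z-c[2])/r[2]
a=np.linspace(0,2*np.pi,32,endpoint=False)
def prism(sh,w,z0,z1):
    c=np.c_[np.cos(a),np.sin(a)]*w/2 if sh=='round' else np.array([[1,1],[1,-1],[-1,-1],[-1,1]])*w/2
    return np.vstack([np.c_[c,np.full(len(c),z)] for z in(z0,z1)])
def model(n):
    sh='round' if 'round' in n else 'square';big='large' in n
    if 'holder' in n:return [prism(sh,86 if big else 66,0,12)]
    return [prism(sh,58 if big else 38,0,56 if big else 42),prism('round',32 if big else 22,40,76 if big else 58)]
S=8
def fit(n,obs,x0):
    M=model(n)
    def loss(p):
        R=Ro.from_euler('z',p[2]).as_matrix();L=0
        for f,m,s in obs:
            ys,xs=np.nonzero(m);o=np.array([xs.min()-15,ys.min()-15]);h,w=np.ptp(ys)+30,np.ptp(xs)+30
            big=cv2.resize(m[max(o[1],0):,max(o[0],0):][:h,:w].astype(np.uint8),None,fx=S,fy=S,interpolation=cv2.INTER_NEAREST);o=np.maximum(o,0)
            im=np.zeros_like(big)
            for q in M:
                uv=(proj(f,q@R.T+[p[0],p[1],0],s)-o+.5)*S
                cv2.fillConvexPoly(im,cv2.convexHull(np.int32(np.round(uv))),1)
            L+=1-(im&big).sum()/(im|big).sum()
        return L/len(obs)
    best=None
    for y in ([0] if 'round' in n else [0,.4,.8,1.2]):
        r=minimize(loss,[*x0,y],method='Nelder-Mead',options=dict(initial_simplex=[[*x0,y],[x0[0]+8,x0[1],y],[x0[0],x0[1]+8,y],[x0[0],x0[1],y+.3]],maxiter=120))
        if best is None or r.fun<best.fun:best=r
    return best.x,best.fun
def go(x,y,z,yaw):
    "tool-frame shift (cm) and turn for TCP target; tool y (closing line) at angle yaw mod pi"
    s=bot.state();q=s['orientation'];R=Ro.from_quat(np.r_[q[1:],q[0]]).as_matrix()
    d=R.T@(np.array([x,y,z])-s['ee_pos'])/10
    yc=np.arctan2(R[1,1],R[0,1]);
    dy=(yaw-yc+np.pi/2)%np.pi-np.pi/2
    T=np.array([[np.sin(yaw),np.cos(yaw),0],[-np.cos(yaw),np.sin(yaw),0],[0,0,-1]]) # x,y,z columns
    T=Ro.from_euler('z',yc+dy).as_matrix()@np.array([[0,1,0],[1,0,0],[0,0,-1.]]).T
    rv=Ro.from_matrix(R.T@T).as_rotvec()
    return np.round(d,2),np.round(rv,3)
E
cat > m.py <<'E'
from h import *
seeds=dict(round_small=(358,263),round_large=(257,234),square_small=(176,249),square_large=(260,163),holder_round_small=(185,175),holder_round_large=(413,218),holder_square_small=(340,174),holder_square_large=(109,210),wax_tin=(212,216),tape_roll=(117,266))
F={c:optics.grab_frame(c) for c in('top','scene')}
out={}
for n,uv in seeds.items():
    h=12 if 'holder' in n else 25
    p0=back(F['top'],uv,h);obs=[]
    for c in F:
        e=proj(F[c],[p0])[0]
        ds=[d for k in ([n]+[k for k in seeds if ('holder' in k)==('holder' in n)]) for d in cut_out(c,k)[:4]] if c=='x' else cut_out(c,n)
        ds=[d for d in ds if d['extent'][0]-4<e[0]<d['extent'][2]+4 and d['extent'][1]-4<e[1]<d['extent'][3]+4]
        if ds:obs.append((F[c],np.array(ds[0]['pixels']),None))
    if n in('wax_tin','tape_roll') or not obs:print(n,p0.round(),len(obs));continue
    r=fit(n,obs,p0[:2]);out[n]=[*map(float,r[0])]
    print(n,p0.round(),len(obs),np.round(r[0],2),round(r[1],3),[np.round(fit(n,[o],p0[:2])[0],2) for o in obs])
json.dump(out,open('m.json','w'))
E
python3 m.py
```

```text
round_small [ 400. -247.   25.] 1 [ 4.0498e+02 -2.4417e+02 -1.1000e-01] 0.117 [array([ 4.0498e+02, -2.4417e+02, -1.1000e-01])]
round_large [468.  12.  25.] 2 [4.6579e+02 1.1960e+01 2.9000e-01] 0.073 [array([4.6566e+02, 1.3080e+01, 8.0000e-02]), array([4.6852e+02, 1.1310e+01, 2.0000e-01])]
square_small [424. 218.  25.] 2 [425.06 216.23   1.35] 0.104 [array([ 4.2489e+02,  2.1493e+02, -2.0000e-01]), array([ 4.2580e+02,  2.1648e+02, -2.2000e-01])]
square_large [654.   9.  25.] 2 [6.5173e+02 1.0740e+01 5.1000e-01] 0.083 [array([6.5098e+02, 1.1310e+01, 4.7000e-01]), array([6.5331e+02, 8.7800e+00, 4.8000e-01])]
holder_round_small [620. 208.  12.] 2 [ 6.2307e+02  2.0860e+02 -2.4000e-01] 0.088 [array([ 6.2265e+02,  2.0959e+02, -4.0000e-02]), array([6.2380e+02, 2.0769e+02, 7.0000e-02])]
holder_round_large [ 520. -396.   12.] 2 [ 5.2285e+02 -3.9971e+02  6.0000e-02] 0.089 [array([ 5.2166e+02, -3.9936e+02,  1.7000e-01]), array([ 5.2492e+02, -3.9861e+02,  2.0000e-02])]
holder_square_small [ 633. -203.   12.] 2 [ 6.3842e+02 -2.0294e+02  3.4000e-01] 0.049 [array([ 637.43, -202.96,    1.9 ]), array([ 6.3930e+02, -2.0274e+02,  3.3000e-01])]
holder_square_large [521. 406.  12.] 2 [525.77 408.49   1.11] 0.059 [array([524.69, 409.94,   1.12]), array([527.76, 407.71,   1.12])]
wax_tin [511. 129.  25.] 2
tape_roll [375. 369.  25.] 2
```

```bash
python3 -c "
from h import *
print(go(405,-244,230,np.arctan2(-244,405)))"
```

```text
(array([ 32.36, -28.03,   7.39]), array([-0.   , -0.   , -0.754]))
```

```bash
P="";python3 -m inch '32.36 -28.03 7.39 0 0 -0.754 8.5; 32.36 -28.03 7.39 0 0 -0.754 8.5; 32.36 -28.03 7.39 0 0 -0.754 8.5; 32.36 -28.03 7.39 0 0 -0.754 8.5; 32.36 -28.03 7.39 0 0 -0.754 8.5; 32.36 -28.03 7.39 0 0 -0.754 8.5; 32.36 -28.03 7.39 0 0 -0.754 8.5; 32.36 -28.03 7.39 0 0 -0.754 8.5; 32.36 -28.03 7.39 0 0 -0.754 8.5; 32.36 -28.03 7.39 0 0 -0.754 8.5; 32.36 -28.03 7.39 0 0 -0.754 8.5; 32.36 -28.03 7.39 0 0 -0.754 8.5' 30
cat > w.py <<'E'
import sys
from h import *
n,x,y,out=sys.argv[1],float(sys.argv[2]),float(sys.argv[3]),sys.argv[4]
s=bot.state();f=optics.grab_frame('wrist')
im=f['pixels'][:,:,::-1].copy()
ds=cut_out('wrist',n);e=proj(f,[[x,y,30]],s)[0];print('pred',e.round(),s['ee_pos'].round(1))
for d in ds:print(np.round(d['extent']),round(float(d['confidence']),2))
ds=[d for d in ds if d['extent'][0]-20<e[0]<d['extent'][2]+20 and d['extent'][1]-20<e[1]<d['extent'][3]+20]
if ds:
    r=fit(n,[(f,np.array(ds[0]['pixels']),s)],[x,y]);print(np.round(r[0],2),round(r[1],3))
if out!='-':
    cv2.circle(im,tuple(int(v) for v in e),3,(0,0,255),-1);cv2.imwrite(f'pics/{out}.png',im)
E
python3 w.py round_small 405 -244 w1
```

```text
clock: 4.7
ee_pos: [404.7, -244.5, 230.1]
orientation: [0.0, 0.871, 0.492, 0.0]
ft_force: [0.0, 0.3, 0.2]
finger_gap: 85.1
grip_force: 0.0
pred [256. 185.] [ 404.7 -244.5  230.1]
[235. 166. 272. 205.] 0.96
[ 4.0114e+02 -2.4392e+02  1.2000e-01] 0.109
```

View pics/w1.png

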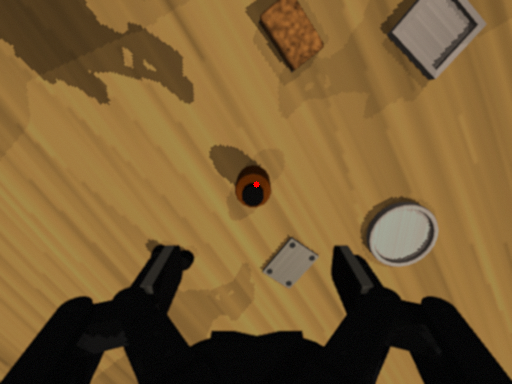

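The wrist view shows the small round bottle at about (253,187), midway between the fingers, with a fit within 4 mm of the table-camera fit. I'll go down to grasp it.

```bash
python3 -c "
from h import *
print(go(402,-244,84,-.543))"
```

```text
(array([-0.13, -0.26, 14.6 ]), array([ 0., -0.,  0.]))
```

```bash
python3 -m inch '-0.13 -0.26 4 0 0 0 8.5; -0.13 -0.26 8 0 0 0 8.5; -0.13 -0.26 11 0 0 0 8.5; -0.13 -0.26 13 0 0 0 8.5; -0.13 -0.26 14 0 0 0 8.5; -0.13 -0.26 14.6 0 0 0 8.5; -0.13 -0.26 14.6 0 0 0 8.5; -0.13 -0.26 14.6 0 0 0 5; -0.13 -0.26 14.6 0 0 0 4.2; -0.13 -0.26 14.6 0 0 0 3.4; -0.13 -0.26 14.6 0 0 0 3.4; -0.13 -0.26 14.6 0 0 0 3.4' 30
python3 -m inch '0 0 0 0 0 0 3.4; 0 0 0 0 0 0 3.4; 0 0 0 0 0 0 3.4; 0 0 -2 0 0 0 3.4; 0 0 -5 0 0 0 3.4; 0 0 -9 0 0 0 3.4; 0 0 -12 0 0 0 3.4; 0 0 -12 0 0 0 3.4; 0 0 -12 0 0 0 3.4'
python3 -c "
from h import *
print(go(623,208.6,204,np.arctan2(208,623)))"
```

```text
clock: 6.3
ee_pos: [402.2, -243.9, 84.4]
orientation: [0.0, 0.871, 0.492, 0.0]
ft_force: [-1.3, 0.6, 6.5]
finger_gap: 36.9
grip_force: 29.2
clock: 7.42
ee_pos: [401.8, -243.7, 203.7]
orientation: [-0.0, 0.871, 0.492, -0.0]
ft_force: [0.7, 0.4, -0.7]
finger_gap: 37.0
grip_force: 30.7
(array([ 5.016e+01, -4.400e+00, -4.000e-02]), array([-0.   , -0.   , -0.864]))
```

```bash
python3 -m inch '5 -0.44 0 0 0 -0.07 3.4; 10 -0.88 0 0 0 -0.17 3.4; 15 -1.3 0 0 0 -0.26 3.4; 20 -1.8 0 0 0 -0.35 3.4; 25 -2.2 0 0 0 -0.43 3.4; 30 -2.6 0 0 0 -0.52 3.4; 35 -3.1 0 0 0 -0.6 3.4; 40 -3.5 0 0 0 -0.69 3.4; 45 -4 0 0 0 -0.78 3.4; 48.5 -4.25 0 0 0 -0.83 3.4; 50.2 -4.4 0 0 0 -0.86 3.4; 50.2 -4.4 0 0 0 -0.86 3.4' 30; python3 -m inch '0 0 0 0 0 0 3.4; 0 0 0 0 0 0 3.4; 0 0 0 0 0 0 3.4'
python3 w.py holder_round_small 623 208.6 w2;python3 -c "
from h import *
print(go(623,208.6,93,np.arctan2(208,623)))"
```

```text
clock: 8.93
ee_pos: [622.9, 209.4, 202.8]
orientation: [-0.001, 0.586, 0.81, -0.001]
ft_force: [0.7, -1.5, -0.8]
finger_gap: 36.8
grip_force: 30.7
clock: 9.3
ee_pos: [623.4, 208.3, 204.2]
orientation: [0.0, 0.587, 0.81, -0.0]
ft_force: [0.2, 1.1, -0.1]
finger_gap: 36.8
grip_force: 30.7
pred [256. 193.] [623.4 208.3 204.2]
[138.  43. 207. 116.] 0.84
[222. 154. 288. 219.] 0.74
[287.  40. 357. 113.] 0.56
[332. 151. 400. 212.] 0.55
[6.2182e+02 2.0909e+02 3.8000e-01] 0.027
(array([ 1.000e-02, -4.000e-02,  1.112e+01]), array([ 0.   ,  0.   , -0.005]))
```

View pics/w2.png

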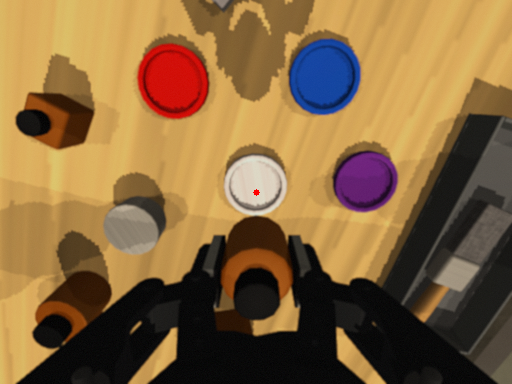

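The wrist view shows the bottle held upright (cap at 255,295). The aluminium round holder lies straight ahead at (255,185), with the red, blue and purple decoys at (173,80), (325,77) and (365,181). I'll lower it now.

```bash
python3 -m inch '0 -0.08 3 0 0 0 3.4; 0 -0.08 6 0 0 0 3.4; 0 -0.08 8.5 0 0 0 3.4; 0 -0.08 10 0 0 0 3.4; 0 -0.08 10.6 0 0 0 3.4; 0 -0.08 10.9 0 0 0 3.4; 0 -0.08 11.1 0 0 0 3.4; 0 -0.08 11.1 0 0 0 3.4; 0 -0.08 11.1 0 0 0 3.4'
python3 -m inch '0 0 0.1 0 0 0 3.4; 0 0 0.1 0 0 0 3.4; 0 0 0.2 0 0 0 3.4; 0 0 0.2 0 0 0 3.4'
```

```text
clock: 10.52
ee_pos: [622.8, 208.8, 93.4]
orientation: [0.0, 0.586, 0.81, 0.0]
ft_force: [0.5, 1.0, -1.1]
finger_gap: 36.9
grip_force: 30.7
clock: 11.02
ee_pos: [622.6, 208.7, 90.9]
orientation: [-0.0, 0.586, 0.81, -0.0]
ft_force: [0.6, 0.3, 0.0]
finger_gap: 36.7
grip_force: 30.7
```

```bash
python3 -m inch '0 0 0.06 0 0 0 3.4; 0 0 0.06 0 0 0 3.4; 0 0 0.1 0 0 0 3.4; 0 0 0.1 0 0 0 3.4'
```

```text
clock: 11.52
ee_pos: [622.7, 208.8, 90.5]
orientation: [0.0, 0.586, 0.81, 0.0]
ft_force: [-3.7, -1.4, 9.3]
finger_gap: 37.2
grip_force: 31.7
```

```bash
python3 -m inch '0 0 0 0 0 0 4.2; 0 0 0 0 0 0 5; 0 0 0 0 0 0 6; 0 0 0 0 0 0 6.5; 0 0 0 0 0 0 6.5; 0 0 -2 0 0 0 6.5; 0 0 -6 0 0 0 7; 0 0 -10 0 0 0 8.5; 0 0 -14 0 0 0 8.5; 0 0 -14 0 0 0 8.5; 0 0 -14 0 0 0 8.5; 0 0 -14 0 0 0 8.5' 
python3 w.py round_small 622.5 208.8 w3
python3 -c "
from h import *
for y in (-.21,-.21+np.pi/2):print(go(425,216,220,y))"
```

```text
clock: 13.02
ee_pos: [622.3, 208.6, 229.4]
orientation: [-0.0, 0.586, 0.81, -0.0]
ft_force: [0.2, 0.2, -0.2]
finger_gap: 85.0
grip_force: 0.0
pred [257. 185.] [622.3 208.6 229.4]
(array([  6.87, -18.52,   0.96]), array([-0.001,  0.   ,  0.528]))
(array([  6.87, -18.52,   0.96]), array([-1.000e-03, -1.000e-03, -1.043e+00]))
```

View pics/w3.png

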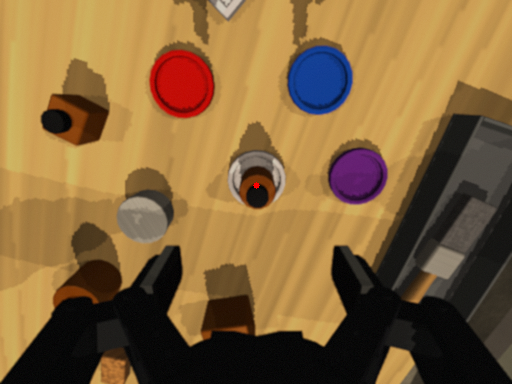

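The small round bottle stands inside its ring, centred at about (257,187). Next is the small square bottle.

```bash
python3 -m inch '1.4 -3.7 0.2 0 0 0.11 8.5; 2.8 -7.4 0.4 0 0 0.21 8.5; 4.1 -11.1 0.6 0 0 0.32 8.5; 5.5 -14.8 0.8 0 0 0.42 8.5; 6.5 -17.5 1 0 0 0.5 8.5; 6.87 -18.5 1 0 0 0.528 8.5; 6.87 -18.5 1 0 0 0.528 8.5; 6.87 -18.5 1 0 0 0.528 8.5; 6.87 -18.5 1 0 0 0.528 8.5'
python3 w.py square_small 425 216 -
python3 -c "
from h import *
print(go(425,216,84,-.21))"
```

```text
clock: 14.25
ee_pos: [426.0, 216.1, 219.8]
orientation: [-0.0, 0.777, 0.629, 0.0]
ft_force: [-1.4, -0.0, -0.1]
finger_gap: 85.2
grip_force: 0.0
pred [255. 189.] [426.  216.1 219.8]
[234. 168. 273. 208.] 0.76
[425.17 216.28   1.38] 0.088
(array([-0.02, -0.08, 13.59]), array([-0., -0., -0.]))
```

```bash
python3 -m inch '0 -0.08 4 0 0 -0.02 8.5; 0 -0.08 7 0 0 -0.02 8.5; 0 -0.08 10 0 0 -0.02 8.5; 0 -0.08 12 0 0 -0.02 8.5; 0 -0.08 13 0 0 -0.02 8.5; 0 -0.08 13.6 0 0 -0.02 8.5; 0 -0.08 13.6 0 0 -0.02 8.5; 0 -0.08 13.6 0 0 -0.02 5; 0 -0.08 13.6 0 0 -0.02 4.2; 0 -0.08 13.6 0 0 -0.02 3.4; 0 -0.08 13.6 0 0 -0.02 3.4; 0 -0.08 13.6 0 0 -0.02 3.4' 30
python3 -m inch '0 0 0 0 0 0 3.4; 0 0 0 0 0 0 3.4; 0 0 0 0 0 0 3.4; 0 0 -2 0 0 0 3.4; 0 0 -5 0 0 0 3.4; 0 0 -9 0 0 0 3.4; 0 0 -12 0 0 0 3.4; 0 0 -12 0 0 0 3.4; 0 0 -12 0 0 0 3.4'
python3 -c "
from h import *
for a in(.335,.335+np.pi/2):print(go(638.4,-203,204,a))"
```

```text
clock: 15.85
ee_pos: [424.8, 216.4, 84.4]
orientation: [0.0, 0.771, 0.637, 0.0]
ft_force: [-1.3, -0.7, 7.0]
finger_gap: 38.0
grip_force: 29.8
clock: 16.98
ee_pos: [424.5, 216.0, 203.5]
orientation: [0.0, 0.771, 0.637, -0.0]
ft_force: [-0.2, 0.1, -1.9]
finger_gap: 37.9
grip_force: 30.8
(array([-37.1 ,  28.93,  -0.04]), array([-0.   ,  0.   , -0.525]))
(array([-37.1 ,  28.93,  -0.04]), array([-0.000e+00,  1.000e-03,  1.046e+00]))
```

```bash
python3 -m inch '-3.9 3.1 0 0 0 -0.05 3.4; -7.8 6.1 0 0 0 -0.11 3.4; -11.7 9.1 0 0 0 -0.17 3.4; -15.6 12.2 0 0 0 -0.22 3.4; -19.5 15.2 0 0 0 -0.28 3.4; -23.4 18.3 0 0 0 -0.33 3.4; -27.3 21.3 0 0 0 -0.39 3.4; -31.2 24.3 0 0 0 -0.44 3.4; -34.5 26.9 0 0 0 -0.49 3.4; -36.3 28.3 0 0 0 -0.515 3.4; -37.1 28.9 0 0 0 -0.525 3.4; -37.1 28.9 0 0 0 -0.525 3.4'; python3 -m inch '0 0 0 0 0 0 3.4; 0 0 0 0 0 0 3.4; 0 0 0 0 0 0 3.4'
python3 w.py holder_square_small 638.4 -203 w4;python3 -c "
from h import *
print(go(638.4,-203,93,.335))"
```

```text
clock: 18.48
ee_pos: [638.0, -202.2, 203.0]
orientation: [-0.001, 0.579, 0.815, -0.0]
ft_force: [-0.1, -0.5, -1.8]
finger_gap: 37.7
grip_force: 30.8
clock: 18.85
ee_pos: [638.3, -202.2, 204.2]
orientation: [0.0, 0.579, 0.815, 0.0]
ft_force: [-0.2, -0.0, -1.1]
finger_gap: 37.3
grip_force: 30.8
pred [256. 194.] [ 638.3 -202.2  204.2]
[221. 158. 286. 216.] 0.6
[ 6.3622e+02 -2.0343e+02  3.4000e-01] 0.095
(array([-6.000e-02, -1.000e-02,  1.111e+01]), array([0., 0., 0.]))
```

View pics/w4.png

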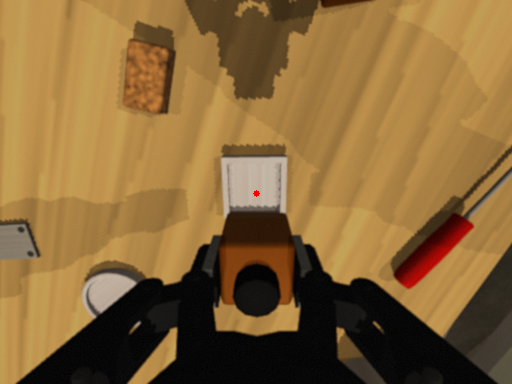

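The square holder, centred at about (254,185), is square to the held bottle (cap at 256,288). I'll lower it.

```bash
python3 -m inch '-0.03 -0.1 3 0 0 0 3.4; -0.03 -0.1 6 0 0 0 3.4; -0.03 -0.1 8.5 0 0 0 3.4; -0.03 -0.1 10 0 0 0 3.4; -0.03 -0.1 10.6 0 0 0 3.4; -0.03 -0.1 10.9 0 0 0 3.4; -0.03 -0.1 11.1 0 0 0 3.4; -0.03 -0.1 11.1 0 0 0 3.4; -0.03 -0.1 11.2 0 0 0 3.4; -0.03 -0.1 11.3 0 0 0 3.4; -0.03 -0.1 11.3 0 0 0 3.4; -0.03 -0.1 11.3 0 0 0 3.4'
python3 -m inch '0 0 0.06 0 0 0 3.4; 0 0 0.06 0 0 0 3.4; 0 0 0.1 0 0 0 3.4; 0 0 0.1 0 0 0 3.4'
```

```text
clock: 20.45
ee_pos: [637.5, -203.2, 91.0]
orientation: [-0.0, 0.579, 0.815, 0.0]
ft_force: [-0.0, -0.0, -0.8]
finger_gap: 37.7
grip_force: 30.8
clock: 20.95
ee_pos: [637.6, -203.2, 90.5]
orientation: [0.0, 0.579, 0.815, -0.0]
ft_force: [-2.0, -0.2, 8.4]
finger_gap: 37.6
grip_force: 32.0
```

```bash
python3 -m inch '0 0 0 0 0 0 4.2; 0 0 0 0 0 0 5; 0 0 0 0 0 0 6; 0 0 0 0 0 0 6.5; 0 0 0 0 0 0 6.5; 0 0 -2 0 0 0 6.5; 0 0 -6 0 0 0 7; 0 0 -10 0 0 0 8.5; 0 0 -14 0 0 0 8.5; 0 0 -14 0 0 0 8.5; 0 0 -14 0 0 0 8.5; 0 0 -14 0 0 0 8.5' 
python3 w.py square_small 637.5 -203 w5
python3 -c "
from h import *
print(go(466.5,12,230,0.0))"
```

```text
clock: 22.45
ee_pos: [637.1, -203.2, 229.4]
orientation: [-0.001, 0.579, 0.815, -0.0]
ft_force: [-0.1, 0.4, 0.2]
finger_gap: 84.8
grip_force: 0.0
pred [257. 186.] [ 637.1 -203.2  229.4]
[236. 164. 276. 211.] 0.63
[ 637.82 -204.57    1.91] 0.037
(array([25.93, -9.05, -0.04]), array([-0.001, -0.001,  0.335]))
```

View pics/w5.png

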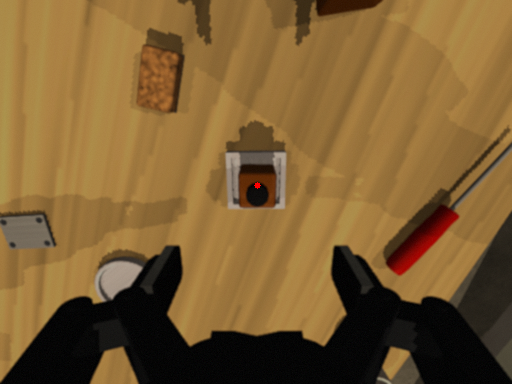

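The small square bottle sits inside its holder, at (257,187). Next is the large round bottle.

```bash
python3 -m inch '4 -1.4 0 0 0 0.05 8.5; 8.5 -3 0 0 0 0.11 8.5; 13 -4.5 0 0 0 0.17 8.5; 17.5 -6.1 0 0 0 0.22 8.5; 21.5 -7.5 0 0 0 0.28 8.5; 24.5 -8.5 0 0 0 0.32 8.5; 25.9 -9 0 0 0 0.335 8.5; 25.9 -9 0 0 0 0.335 8.5; 25.9 -9 0 0 0 0.335 8.5; 25.9 -9 0 0 0 0.335 8.5'
python3 w.py round_large 466 12 -
python3 -c "
from h import *
print(go(466.5,12,91,0))"
```

```text
clock: 23.8
ee_pos: [467.7, 11.2, 229.8]
orientation: [-0.0, 0.707, 0.707, -0.0]
ft_force: [-0.7, -0.2, -0.0]
finger_gap: 85.0
grip_force: 0.0
pred [255. 185.] [467.7  11.2 229.8]
[227. 156. 282. 220.] 0.94
[4.6601e+02 1.2030e+01 6.0000e-02] 0.051
(array([ 0.06, -0.1 , 13.89]), array([-0.   , -0.   , -0.001]))
```

```bash
python3 -m inch '0.06 -0.13 4 0 0 0 8.5; 0.06 -0.13 7 0 0 0 8.5; 0.06 -0.13 10 0 0 0 8.5; 0.06 -0.13 12 0 0 0 8.5; 0.06 -0.13 13.2 0 0 0 8.5; 0.06 -0.13 13.9 0 0 0 8.5; 0.06 -0.13 13.9 0 0 0 8.5; 0.06 -0.13 13.9 0 0 0 7; 0.06 -0.13 13.9 0 0 0 6; 0.06 -0.13 13.9 0 0 0 5.4; 0.06 -0.13 13.9 0 0 0 5.4; 0.06 -0.13 13.9 0 0 0 5.4' 45
python3 -m inch '0 0 0 0 0 0 5.4; 0 0 0 0 0 0 5.4; 0 0 0 0 0 0 5.4; 0 0 -2 0 0 0 5.4; 0 0 -5 0 0 0 5.4; 0 0 -9 0 0 0 5.4; 0 0 -12 0 0 0 5.4; 0 0 -12 0 0 0 5.4; 0 0 -12 0 0 0 5.4'
python3 -c "
from h import *
print(go(523,-399.5,211,np.arctan2(-399,523)))"
```

```text
clock: 25.4
ee_pos: [466.3, 12.4, 91.6]
orientation: [0.0, 0.707, 0.707, 0.0]
ft_force: [-2.0, -0.4, 12.0]
finger_gap: 56.5
grip_force: 45.8
clock: 26.52
ee_pos: [465.8, 12.2, 210.6]
orientation: [-0.0, 0.707, 0.707, -0.0]
ft_force: [-0.1, -0.0, -2.5]
finger_gap: 56.4
grip_force: 49.6
(array([-4.117e+01,  5.740e+00, -4.000e-02]), array([-0.   ,  0.   ,  0.651]))
```

```bash
python3 -m inch '-3 0.4 0 0 0 0.05 5.4; -7 1 0 0 0 0.11 5.4; -11.5 1.6 0 0 0 0.18 5.4; -16 2.2 0 0 0 0.25 5.4; -20.5 2.9 0 0 0 0.32 5.4; -25 3.5 0 0 0 0.4 5.4; -29.5 4.1 0 0 0 0.47 5.4; -34 4.7 0 0 0 0.54 5.4; -37.5 5.2 0 0 0 0.59 5.4; -40 5.6 0 0 0 0.63 5.4; -41.2 5.75 0 0 0 0.65 5.4; -41.2 5.75 0 0 0 0.65 5.4'; python3 -m inch '0 0 0 0 0 0 5.4; 0 0 0 0 0 0 5.4; 0 0 0 0 0 0 5.4'
python3 w.py holder_round_large 523 -399.5 w6;python3 -c "
from h import *
print(go(523,-399.5,100,np.arctan2(-399,523)))"
```

```text
clock: 28.02
ee_pos: [523.3, -399.3, 210.0]
orientation: [-0.001, 0.896, 0.444, -0.0]
ft_force: [0.5, 0.8, -1.5]
finger_gap: 56.3
grip_force: 49.4
clock: 28.4
ee_pos: [523.6, -399.1, 211.2]
orientation: [0.0, 0.896, 0.445, 0.0]
ft_force: [-0.3, -0.3, -1.3]
finger_gap: 56.7
grip_force: 49.4
pred [256. 192.] [ 523.6 -399.1  211.2]
[214. 144. 299. 205.] 0.73
[ 5.2274e+02 -3.9915e+02 -7.0000e-02] 0.248
(array([-0.05, -0.04, 11.11]), array([ 0.   , -0.   ,  0.002]))
```

View pics/w6.png

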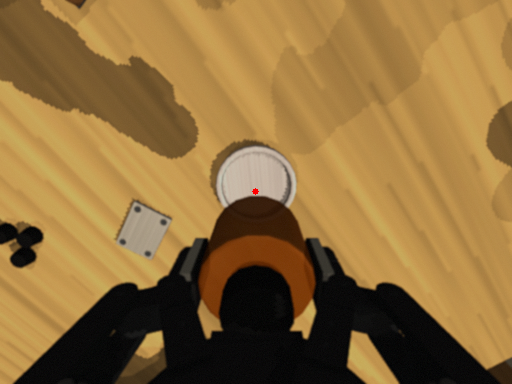

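The large round holder is at (256,183), directly ahead of the upright held bottle. I'll lower it.

```bash
python3 -m inch '-0.04 -0.04 3 0 0 0 5.4; -0.04 -0.04 6 0 0 0 5.4; -0.04 -0.04 8.5 0 0 0 5.4; -0.04 -0.04 10 0 0 0 5.4; -0.04 -0.04 10.6 0 0 0 5.4; -0.04 -0.04 10.9 0 0 0 5.4; -0.04 -0.04 11.1 0 0 0 5.4; -0.04 -0.04 11.2 0 0 0 5.4; -0.04 -0.04 11.2 0 0 0 5.4; -0.04 -0.04 11.3 0 0 0 5.4; -0.04 -0.04 11.3 0 0 0 5.4; -0.04 -0.04 11.3 0 0 0 5.4'
python3 -m inch '0 0 0.06 0 0 0 5.4; 0 0 0.06 0 0 0 5.4; 0 0 0.1 0 0 0 5.4; 0 0 0.1 0 0 0 5.4'
```

```text
clock: 30.0
ee_pos: [523.0, -399.6, 98.0]
orientation: [-0.0, 0.896, 0.444, 0.0]
ft_force: [-0.3, 0.1, -2.1]
finger_gap: 56.6
grip_force: 49.5
clock: 30.5
ee_pos: [523.0, -399.7, 97.7]
orientation: [0.0, 0.896, 0.444, -0.0]
ft_force: [-4.9, 3.7, 11.7]
finger_gap: 56.9
grip_force: 51.0
```

```bash
python3 -m inch '0 0 0 0 0 0 6; 0 0 0 0 0 0 7; 0 0 0 0 0 0 8; 0 0 0 0 0 0 8; 0 0 0 0 0 0 8; 0 0 -2 0 0 0 8; 0 0 -6 0 0 0 8; 0 0 -10 0 0 0 8.5; 0 0 -14 0 0 0 8.5; 0 0 -14 0 0 0 8.5; 0 0 -14 0 0 0 8.5; 0 0 -14 0 0 0 8.5' 
python3 w.py round_large 523 -399.5 w7
python3 -c "
from h import *
for a in(.49,.49+np.pi/2):print(go(652,10.5,237,a))"
```

```text
clock: 32.0
ee_pos: [522.7, -399.4, 236.3]
orientation: [-0.001, 0.896, 0.444, -0.0]
ft_force: [-0.8, -0.0, -0.2]
finger_gap: 85.1
grip_force: 0.0
pred [257. 183.] [ 522.7 -399.4  236.3]
[230. 154. 286. 223.] 0.74
[ 5.2157e+02 -4.0183e+02  1.5000e-01] 0.028
(array([ 40.46, -14.52,  -0.05]), array([-1.00e-03, -1.00e-03, -1.14e+00]))
(array([ 40.46, -14.52,  -0.05]), array([-0.001,  0.   ,  0.431]))
```

View pics/w7.png

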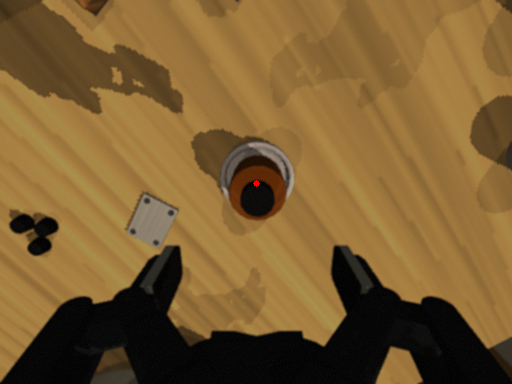

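The large round bottle is seated, at (257,190) inside its ring. Last is the large square bottle.

```bash
python3 -m inch '4 -1.4 0 0 0 -0.11 8.5; 8 -2.9 0 0 0 -0.23 8.5; 12 -4.3 0 0 0 -0.34 8.5; 16 -5.7 0 0 0 -0.45 8.5; 20 -7.2 0 0 0 -0.57 8.5; 24 -8.6 0 0 0 -0.68 8.5; 28 -10 0 0 0 -0.79 8.5; 32 -11.5 0 0 0 -0.91 8.5; 36 -12.9 0 0 0 -1.02 8.5; 39 -14 0 0 0 -1.1 8.5; 40.5 -14.5 0 0 0 -1.14 8.5; 40.5 -14.5 0 0 0 -1.14 8.5'; python3 -m inch '0 0 0 0 0 0 8.5; 0 0 0 0 0 0 8.5; 0 0 0 0 0 0 8.5'
python3 w.py square_large 652 10.5 -
python3 -c "
from h import *
print(go(652,10.5,91,.49))"
```

```text
clock: 33.6
ee_pos: [652.6, 10.8, 236.6]
orientation: [-0.0, 0.514, 0.858, -0.0]
ft_force: [-0.1, -0.7, 1.0]
finger_gap: 84.9
grip_force: 0.0
clock: 33.98
ee_pos: [652.6, 9.7, 237.1]
orientation: [0.0, 0.515, 0.857, -0.0]
ft_force: [0.0, -0.2, -0.4]
finger_gap: 84.9
grip_force: 0.0
pred [256. 183.] [652.6   9.7 237.1]
[223. 152. 284. 218.] 0.78
[650.47   9.67   2.06] 0.05
(array([ 0.07, -0.03, 14.61]), array([-0.   ,  0.   , -0.001]))
```

```bash
python3 -m inch '0.05 -0.1 4 0 0 0 8.5; 0.05 -0.1 8 0 0 0 8.5; 0.05 -0.1 11 0 0 0 8.5; 0.05 -0.1 13 0 0 0 8.5; 0.05 -0.1 14 0 0 0 8.5; 0.05 -0.1 14.6 0 0 0 8.5; 0.05 -0.1 14.6 0 0 0 8.5; 0.05 -0.1 14.6 0 0 0 7; 0.05 -0.1 14.6 0 0 0 6; 0.05 -0.1 14.6 0 0 0 5.4; 0.05 -0.1 14.6 0 0 0 5.4; 0.05 -0.1 14.6 0 0 0 5.4' 45
python3 -m inch '0 0 0 0 0 0 5.4; 0 0 0 0 0 0 5.4; 0 0 0 0 0 0 5.4; 0 0 -2 0 0 0 5.4; 0 0 -5 0 0 0 5.4; 0 0 -9 0 0 0 5.4; 0 0 -12 0 0 0 5.4; 0 0 -12 0 0 0 5.4; 0 0 -12 0 0 0 5.4'
python3 -c "
from h import *
print(go(525.8,408.5,211,1.115))"
```

```text
clock: 35.58
ee_pos: [651.7, 10.4, 91.7]
orientation: [0.0, 0.515, 0.857, 0.0]
ft_force: [-1.9, -1.1, 7.7]
finger_gap: 57.6
grip_force: 48.8
clock: 36.7
ee_pos: [651.3, 10.3, 211.0]
orientation: [-0.0, 0.514, 0.857, -0.0]
ft_force: [0.3, -0.4, -1.6]
finger_gap: 57.3
grip_force: 49.0
(array([41.04,  7.67, -0.  ]), array([-0.   , -0.   , -0.625]))
```

```bash
python3 -m inch '3 0.6 0 0 0 -0.05 5.4; 7 1.3 0 0 0 -0.11 5.4; 11.5 2.1 0 0 0 -0.18 5.4; 16 3 0 0 0 -0.24 5.4; 20.5 3.8 0 0 0 -0.31 5.4; 25 4.7 0 0 0 -0.38 5.4; 29.5 5.5 0 0 0 -0.45 5.4; 34 6.4 0 0 0 -0.52 5.4; 37.5 7 0 0 0 -0.57 5.4; 40 7.5 0 0 0 -0.61 5.4; 41 7.67 0 0 0 -0.625 5.4; 41 7.67 0 0 0 -0.625 5.4'; python3 -m inch '0 0 0 0 0 0 5.4; 0 0 0 0 0 0 5.4; 0 0 0 0 0 0 5.4'
python3 w.py holder_square_large 525.8 408.5 w8;python3 -c "
from h import *
print(go(525.8,408.5,100,1.115))"
```

```text
clock: 38.2
ee_pos: [525.8, 408.5, 210.5]
orientation: [-0.0, 0.226, 0.974, -0.0]
ft_force: [1.1, -1.2, -1.9]
finger_gap: 57.6
grip_force: 48.8
clock: 38.58
ee_pos: [526.6, 407.8, 211.1]
orientation: [0.0, 0.226, 0.974, -0.0]
ft_force: [0.2, 0.3, -1.6]
finger_gap: 57.5
grip_force: 48.8
pred [257. 190.] [526.6 407.8 211.1]
[213. 141. 303. 193.] 0.97
[525.11 408.87   1.12] 0.216
(array([8.000e-02, 1.000e-02, 1.111e+01]), array([ 0.   ,  0.   , -0.001]))
```

View pics/w8.png

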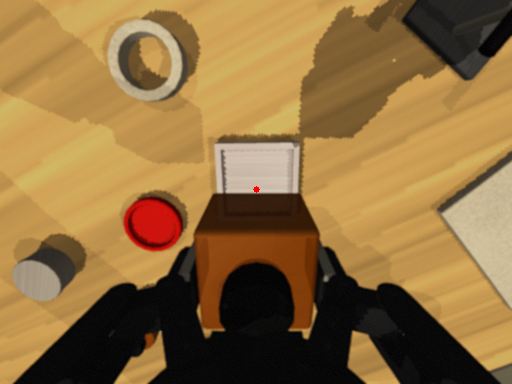

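The large square holder, centred at column 257 and starting near row 143, is square to the held bottle. I'll lower it.

```bash
python3 -m inch '0.1 0 3 0 0 0 5.4; 0.1 0 6 0 0 0 5.4; 0.1 0 8.5 0 0 0 5.4; 0.1 0 10 0 0 0 5.4; 0.1 0 10.6 0 0 0 5.4; 0.1 0 10.9 0 0 0 5.4; 0.1 0 11.1 0 0 0 5.4; 0.1 0 11.2 0 0 0 5.4; 0.1 0 11.2 0 0 0 5.4; 0.1 0 11.3 0 0 0 5.4; 0.1 0 11.3 0 0 0 5.4; 0.1 0 11.3 0 0 0 5.4'
python3 -m inch '0 0 0.06 0 0 0 5.4; 0 0 0.06 0 0 0 5.4; 0 0 0.1 0 0 0 5.4; 0 0 0.1 0 0 0 5.4'
```

```text
clock: 40.17
ee_pos: [525.4, 408.8, 98.0]
orientation: [-0.0, 0.226, 0.974, 0.0]
ft_force: [-0.2, -0.7, -1.9]
finger_gap: 57.5
grip_force: 48.9
clock: 40.67
ee_pos: [525.4, 408.9, 97.7]
orientation: [0.0, 0.226, 0.974, 0.0]
ft_force: [-2.6, -3.8, 10.3]
finger_gap: 57.3
grip_force: 50.4
```

```bash
python3 -m inch '0 0 0 0 0 0 6; 0 0 0 0 0 0 7; 0 0 0 0 0 0 8; 0 0 0 0 0 0 8; 0 0 0 0 0 0 8; 0 0 -2 0 0 0 8; 0 0 -6 0 0 0 8; 0 0 -10 0 0 0 8.5; 0 0 -14 0 0 0 8.5; 0 0 -18 0 0 0 8.5; 0 0 -22 0 0 0 8.5; 0 0 -22 0 0 0 8.5' 
python3 w.py square_large 525.4 408.8 w9
python3 - <<'E'
from h import *
f=optics.grab_frame('scene');cv2.imwrite('pics/end.png',cv2.resize(f['pixels'][110:290,60:460,::-1],None,fx=2,fy=2,interpolation=cv2.INTER_CUBIC))
E
```

```text
clock: 42.18
ee_pos: [525.6, 409.6, 321.6]
orientation: [0.002, 0.226, 0.974, 0.002]
ft_force: [-0.0, -0.4, -1.0]
finger_gap: 84.9
grip_force: 0.0
pred [255. 166.] [525.6 409.6 321.6]
[230. 144. 278. 194.] 0.57
[526.37 408.08   1.13] 0.034
```

View pics/w9.png

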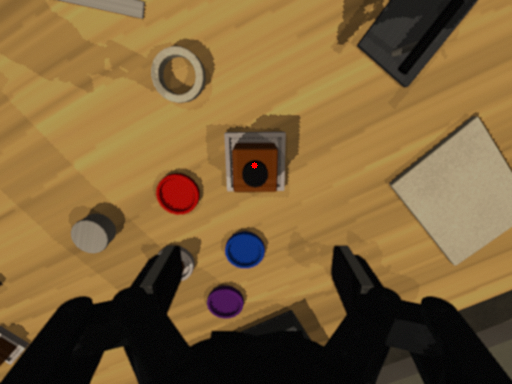

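View pics/end.png

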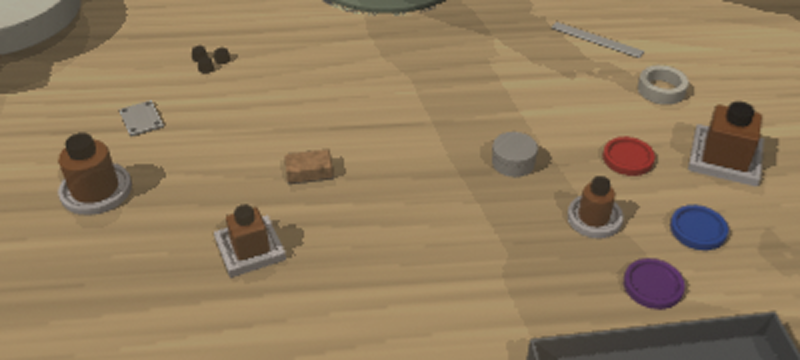

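The final crop shows all four bottles upright inside matching holders: round_large (90,170), square_small (246,235), round_small (598,203) and square_large (733,135). The wax tin (514,152) and tape roll (664,84) are where they were, and the gripper is clear.

```bash
python3 -c "
from bench import bot
print(bot.job_done())"
```

```text
the job is handed in; nothing more can be done
None
```

All four bottles stand upright in their matching aluminium holders, the wax tin and tape roll are where they were, and the job was handed in about 42 s into the 122 s allowed.

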